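# Tip a stirrer drive shaft into its keyed parking stand

## Task

Put the square stirrer shaft away in its stand. Slowly push it along its cradle, without lifting it out, until it tips over the lip and drops end-down through the hopper into the holder; then turn it about its upright axis until its square foot drops fully home in the square seat hidden inside. Leave the small bottle, the tape roll and the timer where they are.

Things in the scene. Friction and masses are not known exactly. Their poses are not given: they have to be found in the camera images.
- stand: Fixed parking stand: grey base plate 316 x 92 x 6 mm, white round holder with a hopper over it, raised aluminium cradle on two posts. Origin on the bench surface on the holder's upright axis; z up; +x is the direction in which the shaft is pushed, from the cradle (on the -x side) towards the holder. All its surfaces and the shaft are slippery.
- well (a point): Floor of the hidden steel seat on the holder's axis, 6 mm above the bench. The seat is fixed: a 15 mm deep, 16 mm square hole, its top 21 mm above the bench. Its angle about the upright axis is unknown and differs each time: 25 to 65 degrees from the cradle's direction (modulo 90). The shaft drops in once upright, its foot on the axis, and turned to within about 8 degrees.
- mouth (a point): Top of the round bore on the holder's axis, 40 mm above the bench; the bore is 24 mm wide. Above it the hopper opens: clear cheeks either side (44 mm apart at the top), front apron, white back that curves up to 85 mm beyond the axis; its top edge is 154 mm above the bench. The seat lies under the bore.
- lip (a point): Top of the cradle's end next to the hopper, on its middle line, 170 mm above the bench, 32 mm before the holder's axis. The cradle is a straight open-ended channel along the stand's x, 208 mm long, 28 mm wide, back from here; floor 170 mm, side walls 175 mm above the bench, 18 mm clear between them.
- shaft_center (a point): Centre of the shaft: loose steel bar 180 mm long, 14 mm square, blue band round its middle, dark rings near both ends, 0.13 to 0.25 kg, in the cradle, its top 9 mm above the walls. Own x along it (the stand's +x at first), own z up at first; y and z are normal to its flats. When its centre passes the lip it tips by itself; pushed faster than 0.07 m/s there, it overshoots the hopper.
- shaft_front (a point): Middle of the shaft's end face nearest the hopper (the end that goes down).
- shaft_rear (a point): Middle of the shaft's other end face, where to push. Once the shaft stands in the holder this is its upper end, where to grip it: about 200 mm above the bench while it stands on the seat's top, leaning up to 20 degrees in the wide bore, and 186 mm when fully home.
- small_bottle: Bystander: small clear bottle with a blue cap, 56 mm wide, 110 mm tall; origin under its centre. Loose.
- tape: Bystander: roll of green tape lying flat, 96 mm wide, 18 mm tall; origin under its centre. Loose.
- kitchen_timer: Bystander: small light grey timer with coloured buttons, 68 x 64 x 19 mm; origin under its centre. Loose.

How it is judged (in metres and radians):
At the end, for the whole second after the job is handed in: The shaft stands in the holder, front end down and within 5 mm of the seat's floor, within 6 mm of the holder's axis at the foot and 35 mm at the top (z of shaft_front in the frame of stand below 0.011 m and horizontal distance between shaft_front and well below 0.006 m and horizontal distance between shaft_rear and well below 0.035 m); the robot touches nothing.
It fails at once if the shaft was lifted out of its cradle (its centre more than 215 mm above the bench) (height (world z) of shaft_center above 0.215 m).
It fails at once if a bystander was moved by more than 20 mm or tipped (distance of any of small_bottle, tape, kitchen_timer from where it was at the start of the episode above 0.02 m or angle between small_bottle's own z axis and vertical above 0.3 rad).
It also fails if it takes over 51 s, if anything falls off the work surface, if the arm or the gripper's body presses on something with over 40 N, if the wrist force passes 120 N, or if a joint passes its speed limit or range.

## Robot

A 7-joint arm with a two-finger parallel gripper is mounted at the origin on a cart in front of the work surface, level with it; the furniture and walls round the work are solid. World frame = base frame: x ahead of the robot, y to its left, z up, the work surface at z = 0. Lengths are in mm, angles in rad, forces in N, time in s.
With the tool pointing down it reaches from about 425 to 875 mm from the base axis. Payload 8.4 kg.
Tool frame: the origin (TCP) lies between the finger pads; the fingertips stand 19 mm ahead of it and the grasp point (between the pads) is the TCP; z points along the fingers, y is the line along which they close (so a half turn about z gives the same grasp; the last joint's range is limited). The gripper opens to 87 mm and grips with 3 to 60 N. Pads are 19 mm wide; open, the fingers measure 117 mm over their backs; the gripper's body (75 mm by 190 mm) begins 51 mm behind the grasp point.
Start: joints at [1.17, 0.333, 0.04, 1.465, -0.013, 1.343, -0.059], TCP at [193.183, -620.6, 241.546] pointing down, gripper open.
Joint ranges: [-2.58, 2.58], [-0.38, 2.09], [-1.3, 1.39], [0.25, 2.4], [-1.5, 4.64], [0.08, 2.09], [-2.65, 2.65]. Speed limits (rad/s): [2.22, 2.22, 2.79, 2.79, 3.14, 3.14, 3.14].

## Interface

Orientations are given as a 3x3 rotation matrix whose columns are the frame's x, y, z axes.
In Python, from rig import manip gives the robot as it stands. The module is installed in compiled form; this text tells all that it offers.
- The arm moves only by the shell command python3 -m crank 'ROWS' [FORCE]. ROWS is text: rows parted by semicolons, each of 7 numbers parted by spaces: the turn, a rotation vector about the world's x, y, z in units of 0.08 rad (1.0 is 0.08 rad), then the shift along the world's x, y, z in units of 30 mm (1.0 is 30 mm), then the gripper command: -1 is fully open, 1 is shut, values between are in proportion. A call has 1 to 12 rows; each row shifts and turns the commanded pose from where the row before left it; what a row does not reach is not made up. A row lasts 1/12 s, in which the tool goes at most 41.7 mm and 7.16 degrees, less where a joint would pass 70% of its speed; a pose out of reach is approached as far as the arm can. A call with a number of a shift or a turn outside -1 to 1 is refused whole. A call with a gripper value outside its range is refused whole. The fingers move at their own pace and stop on an object; FORCE is the grip in N (left out, the last holds). Time passes only in rows, so rows that do not move let the fingers close. It gives the time, the measured TCP pose, the force, the opening and the grip force at its end, in the units of the state.
- manip.get_obs(): the state, without advancing time (a new reading comes with each control period).
- manip.camera(name): name is "side" or "top"; returns a dict with "color" (384x512x3 uint8, red, green, blue), "fx", "fy", "cx", "cy" (pixels), "k1" (the pictures are not rectified: a ray, as slopes to the right and down, at radius r is drawn at 1 + k1 r^2 times it, then the intrinsics apply), "view" (4x4, takes a point from world to camera coordinates). Camera axes: x right, y down, z forward; pixel columns grow to the right and rows downward; lengths in mm; the calibration is good to about 2 mm. A picture is of the moment at which its call begins. There is no depth.
- manip.finish_job(): hands the job in; it is judged then, once.
The state is a dict: "clock": time; "joint_pos": joint angles; "qd": joint speeds; "joint_torque": joint torques, N m; "tool_pos": TCP position; "tool_rot": TCP orientation; "contact_force": force on the tool from outside, world axes, zero at the start; "torque": the same for the moment, N m; "width": finger opening in mm; "grasp_force": force on a finger pad.
Only numpy, scipy, OpenCV 4.12 (cv2) and the standard library are available. Lean on these libraries where they do the work, as an engineer would, in place of code of your own. Each camera call takes 0.05 s, during which the arm holds its last target. There are 200 camera calls.

## Working session

There is one attempt and no reset: what is moved stays moved. The work goes in short steps, Python scripts to look and compute and a shell command to move; the robot and the scene stay as the last step left them, time stands still between calls to the robot, and variables do not carry over. Pictures are saved under pics/ and viewed, at most 10 in all, crops included, and the job is handed in when it is done.

```bash
mkdir -p pics; python3 - <<'E'
from rig import manip
import cv2,numpy as np
for n in("side","top"):
    c=manip.camera(n); cv2.imwrite(f"pics/{n}0.png",c["color"][:,:,::-1])
    print(n,c["fx"],c["fy"],c["cx"],c["cy"],c["k1"]);print(np.round(c["view"],4).tolist())
o=manip.get_obs();print(o)
E
```

```text
side 488.89363880179343 488.89363880179343 256.0280854711729 198.88590520276503 -0.019746319573823858
[[-0.854, -0.5199, -0.019, 621.1825], [-0.3746, 0.6398, -0.6711, 193.4567], [0.3611, -0.566, -0.7411, 1151.2468], [0.0, 0.0, 0.0, 1.0]]
top 360.67715763906784 360.67715763906784 254.0855658984319 187.80667841450008 0.01777558195103895
[[0.0043, -1.0, 0.0046, 207.3572], [-0.981, -0.0051, -0.1941, 604.4834], [0.1941, -0.0037, -0.981, 860.2529], [0.0, 0.0, 0.0, 1.0]]
{'clock': 0.1, 'joint_pos': array([ 1.169801  ,  0.33385363,  0.0398571 ,  1.46614405, -0.01342457,
        1.34332183, -0.05848824]), 'qd': array([ 0.00040006, -0.00292807,  0.00132035, -0.00161283,  0.00080208,
       -0.00205097, -0.00123855]), 'joint_torque': array([ 3.25717221e-03, -6.57809114e+01,  1.33947283e+00, -4.04708147e+01,
       -5.97404991e-02,  4.09979001e-02, -2.25341512e-05]), 'tool_pos': array([ 193.0825034 , -620.25324615,  240.75829942]), 'tool_rot': array([[ 9.54802472e-01,  2.97240626e-01, -4.99434262e-04],
       [ 2.97241038e-01, -9.54801487e-01,  1.37318162e-03],
       [-6.86952102e-05, -1.45956957e-03, -9.99998932e-01]]), 'contact_force': array([-0.44255883, -0.0507069 ,  1.44803777]), 'torque': array([-0.03432927,  0.05463765,  0.029508  ]), 'grasp_force': 0.0, 'width': 87.10855418184603}
```

View pics/side0.png

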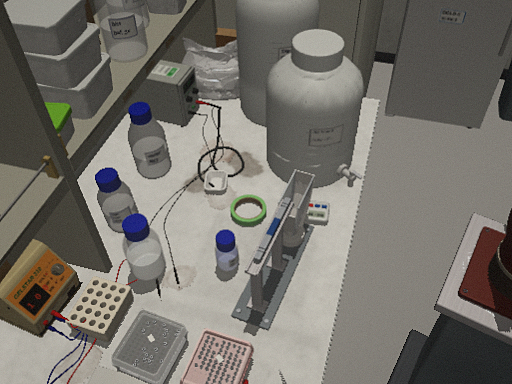

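View pics/top0.png

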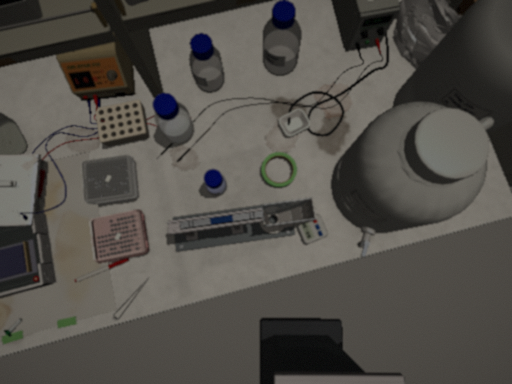

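Top view: stand at around cols 168–312, rows 200–250; pushing direction is to the right (about world -y). Zooming in on both views.

```bash
python3 - <<'E'
import cv2,numpy as np
t=cv2.imread("pics/top0.png")[150:275,155:340]; s=cv2.imread("pics/side0.png")[160:335,220:345]
t=cv2.resize(t,None,fx=4,fy=4,interpolation=cv2.INTER_CUBIC)
t=cv2.convertScaleAbs(t,alpha=1.5); cv2.imwrite("pics/topc.png",t)
cv2.imwrite("pics/sidec.png",cv2.resize(s,None,fx=3.4,fy=3.4,interpolation=cv2.INTER_CUBIC))
E
```

```text
(no output)
```

View pics/topc.png

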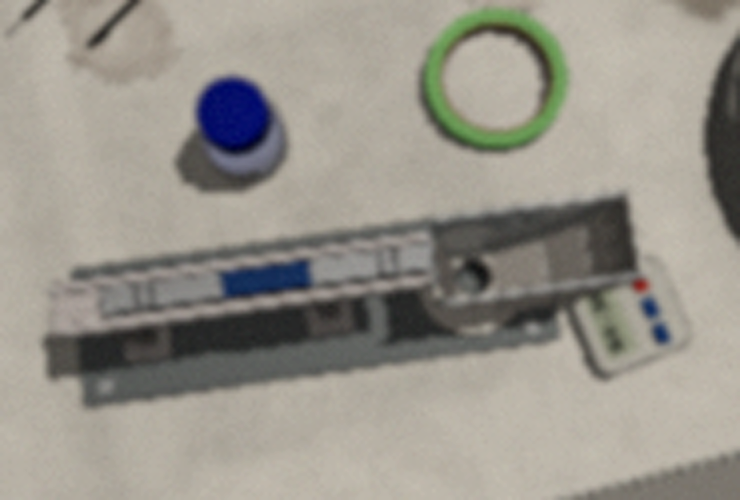

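View pics/sidec.png

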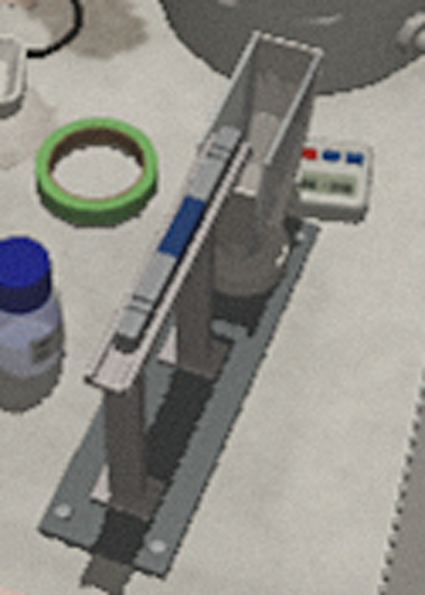

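Top crop: shaft rear end (101,301), band (266,280), cradle's lip end (433,252), cradle's back end (50,307), plate corner (83,405). Side crop: band (182,225), shaft rear end top (128,318).

```bash
cat > h.py <<'E'
import numpy as np,cv2
from rig import manip
def ray(c,px):
    x=(px[0]-c["cx"])/c["fx"]; y=(px[1]-c["cy"])/c["fy"]
    p=np.array([x,y]); q=p.copy()
    for _ in range(8): q=p/(1+c["k1"]*(q@q))
    V=np.array(c["view"]);R=V[:3,:3]; return -R.T@V[:3,3], R.T@np.r_[q,1]
def onz(c,px,z):
    o,d=ray(c,px); return o+d*(z-o[2])/d[2]
def proj(c,P):
    V=np.array(c["view"]);q=V[:3,:3]@np.asarray(P)+V[:3,3];q=q[:2]/q[2];q=q*(1+c["k1"]*(q@q))
    return np.array([q[0]*c["fx"]+c["cx"],q[1]*c["fy"]+c["cy"]])
def tri(c1,p1,c2,p2):
    a,d=ray(c1,p1);b,e=ray(c2,p2)
    s=np.linalg.lstsq(np.c_[d,-e],b-a,rcond=None)[0];A=a+d*s[0];B=b+e*s[1]
    return (A+B)/2,np.linalg.norm(A-B)
E
python3 - <<'E'
from h import *
t=manip.camera("top");s=manip.camera("side")
T=lambda u,v:(155+u/4-.375,150+v/4-.375)
S=lambda u,v:(220+u/3.4-.35,160+v/3.4-.35)
for n,a,z in(("rear",T(101,301),184),("band",T(266,280),184),("lipend",T(433,252),175),("back",T(50,307),175),("corner",T(83,405),6),("corner2",T(558,338),6),("bandS",S(182,225),184),("rearS",S(128,318),184)):
    print(n,onz(s if n[-1]=="S" else t,a,z).round(1))
print(tri(t,T(266,280),s,S(182,225)))
# band by mask
for c,nm,box in((t,"t",(200,150,245,240)),(s,"s",(255,200,290,245))):
    im=c["color"].astype(int);m=((im[:,:,2]-im[:,:,0]>40)).astype(np.uint8)
    x0,y0,x1,y1=box;M=np.zeros_like(m);M[y0:y1,x0:x1]=m[y0:y1,x0:x1]
    n,l,st,ce=cv2.connectedComponentsWithStats(M);print(nm,st[1:].tolist(),ce[1:].round(1).tolist())
    for q in ce[1:]: print(onz(c,q,184).round(1))
E
```

```text
rear [496.8 369.6 184. ]
band [508.5 281.4 184. ]
lipend [525.2 191.2 175. ]
back [494.3 398.8 175. ]
corner [445.7 414.    6. ]
corner2 [490.3 104.2   6. ]
bandS [510.5 279.2 184. ]
rearS [502.6 357.5 184. ]
(array([508.66574972, 281.327325  , 187.21538482]), np.float64(1.1702751679471515))
t [[205, 170, 17, 17, 223], [212, 216, 19, 7, 84]] [[212.8, 177.9], [221.0, 219.3]]
[600.4 301.8 184. ]
[509.1 281.6 184. ]
s [[267, 218, 13, 17, 107]] [[273.0, 226.1]]
[510.5 280.1 184. ]
```

```bash
python3 - <<'E'
from h import *
t=manip.camera("top");s=manip.camera("side")
print("cams",ray(t,(0,0))[0],ray(s,(0,0))[0])
print("cap",tri(t,(452,142),s,(318,48)))
print("tap",tri(t,(367,235),s,(350,172)))
print("jug bottom S",onz(s,(315,180),0),"left",onz(s,(267,160),0),"right",onz(s,(345,165),0))
print("jug T edges", [ (p,onz(t,p,150).round(0)) for p in ((333,185),(352,218),(395,225))])
print("tape",onz(t,(155+495/4,150+79/4),18),"timer",onz(t,(155+635/4,150+318/4),19),"bottle",onz(t,(213,178),110))
print("tool in views",proj(t,[193,-620,240]),proj(s,[193,-620,240]))
E
```

```text
cams [425.14509785 213.57841076 960.24381482] [187.24059869 850.80729638 994.85194844]
cap (array([ 625.22624597, -132.07884051,  359.98419459]), np.float64(2.9982749363289147))
tap (array([479.69159584, -71.95084825,  61.08918905]), np.float64(12.113724760015335))
jug bottom S [565.12171718 -55.27337836   0.        ] left [724.63131005 -57.89093681   0.        ] right [ 5.17243351e+02 -1.54075101e+02  1.13686838e-13]
jug T edges [((333, 185), array([593.,  30., 150.])), ((352, 218), array([517., -10., 150.])), ((395, 225), array([ 502., -106.,  150.]))]
tape [661.41773227 143.91597218  18.        ] timer [501.62143914  54.40731247  19.        ] bottle [616.97500445 309.69176189 110.        ]
tool in views [719.12602105 396.26788909] [525.35626785  47.00559216]
```

```bash
python3 -m crank '0 0 0 -0.28 0.9 0.52 1;0 0 0 -0.28 0.9 0.52 1;0 0 0 -0.28 0.9 0.52 1;0 0 0 -0.28 0.9 0.52 1;0 0 0 -0.28 0.9 0.52 1;0 0 0 -0.28 0.9 0.52 1;0 0 0 -0.28 0.9 0.52 1;0 0 0.9 0.88 0.42 0 1;0 0 0.9 0.88 0.42 0 1;0 0 0.9 0.88 0.42 0 1;0 0 0.9 0.88 0.42 0 1' 10; python3 -c "
from rig import manip;o=manip.get_obs();print(o['joint_pos'],o['qd'])"
```

```text
clock: 1.22
tool_pos: [240.9, -380.3, 351.2]
tool_rot: [[0.829, 0.559, 0.001], [0.559, -0.829, -0.001], [0.0, 0.001, -1.0]]
contact_force: [0.4, -0.9, -0.4]
width: 21.7
grasp_force: 0.0
[ 1.03589462 -0.10783139 -0.11636468  1.73269472 -0.01245445  1.51489276
 -0.05711582] [-0.3664621   0.09477678 -0.37839073 -0.07878609 -0.02966641 -0.01182505
  0.12671732]
```

```bash
python3 -m crank '0 0 0.6 0.65 0.62 0 1;0 0 0.6 0.65 0.62 0 1;0 0 0.6 0.65 0.62 0 1;0 0 0.6 0.65 0.62 0 1;0 0 0.6 0.65 0.62 0 1;0 0 0.6 0.65 0.62 0 1;0 0 0.6 0.45 0.88 0 1;0 0 0.6 0.45 0.88 0 1;0 0 0.6 0.45 0.88 0 1;0 0 0.6 0.45 0.88 0 1;0 0 0.6 0.45 0.88 0 1;0 0 0.6 0.45 0.88 0 1'; python3 -c "
from rig import manip;o=manip.get_obs();print(o['joint_pos'])"
```

```text
clock: 2.22
tool_pos: [438.3, -109.8, 350.9]
tool_rot: [[0.392, 0.92, 0.0], [0.92, -0.392, -0.0], [-0.0, 0.0, -1.0]]
contact_force: [0.1, -0.1, -0.5]
width: 0.2
grasp_force: 0.0
[ 0.70161792 -0.09555874 -0.50457551  1.71261463 -0.04591354  1.51233723
 -0.20109303]
```

```bash
python3 -m crank '0 0 0.38 0.09 0.97 0 1;0 0 0.38 0.09 0.97 0 1;0 0 0.38 0.09 0.97 0 1;0 0 0.38 0.09 0.97 0 1;0 0 0.38 0.09 0.97 0 1;0 0 0.38 0.09 0.97 0 1;0 0 0.38 0.09 0.97 0 1;0 0 0.38 0.09 0.97 0 1;0 0 0.38 0.09 0.97 0 1;0 0 0.38 0.09 0.97 0 1;0 0 0.38 0.09 0.97 0 1;0 0 0.38 0.09 0.97 0 1'; python3 -m crank '0 0 0.38 0.09 0.97 -0.4 1;0 0 0.38 0.09 0.97 -0.4 1;0 0 0.38 0.09 0.97 -0.4 1;0 0 0.38 0.09 0.97 -0.4 1;0 0 0.38 0.09 0.97 -0.4 1;0 0 0.38 0.09 0.97 -0.4 1;0 0 0 0 0 0 1'; python3 - <<'E'
from h import *
o=manip.get_obs();print(o['joint_pos'])
t=manip.camera("top");cv2.imwrite("pics/t1.png",cv2.resize(t["color"][100:300,100:340,::-1],None,fx=3,fy=3))
E
```

```text
clock: 3.22
tool_pos: [470.3, 239.3, 351.0]
tool_rot: [[0.039, 0.999, 0.001], [0.999, -0.039, -0.0], [-0.0, 0.001, -1.0]]
contact_force: [0.6, -0.2, -1.1]
width: 0.4
grasp_force: 0.0
clock: 3.8
tool_pos: [484.0, 417.1, 275.2]
tool_rot: [[-0.149, 0.989, -0.005], [0.989, 0.149, 0.001], [0.001, -0.005, -1.0]]
contact_force: [-0.5, 0.6, -0.3]
width: 0.4
grasp_force: 0.0
[-0.0881772   0.45645651 -0.96381051  1.40175265  0.36760378  1.47599467
 -0.88826729]
```

```bash
python3 -m crank '0 0 0 0.06 0 -0.87 1;0 0 0 0.06 0 -0.87 1;0 0 0 0.06 0 -0.87 1;0 0 0 0 0 0 1;0 0 0 0.15 -0.98 0 1;0 0 0 0 0 0 1'; python3 - <<'E'
from h import *
o=manip.get_obs();print(o['tool_pos'],o['contact_force'])
s=manip.camera("side");t=manip.camera("top")
a=cv2.resize(t["color"][160:270,150:320,::-1],None,fx=2.3,fy=2.3); b=cv2.resize(s["color"][150:330,200:360,::-1],None,fx=2.5,fy=2.5)
H=max(a.shape[0],b.shape[0]);P=lambda i:cv2.copyMakeBorder(i,0,H-i.shape[0],0,0,0)
cv2.imwrite("pics/m1.png",np.hstack([P(a),P(b)]))
E
```

```text
clock: 4.35
tool_pos: [498.8, 378.7, 201.4]
tool_rot: [[-0.137, 0.991, 0.001], [0.991, 0.137, -0.003], [-0.003, 0.001, -1.0]]
contact_force: [1.5, -1.3, 0.5]
width: 0.5
grasp_force: 0.0
[498.81084812 378.68979967 201.40086657] [ 1.5149867  -1.26034467  0.52739243]
```

View pics/m1.png

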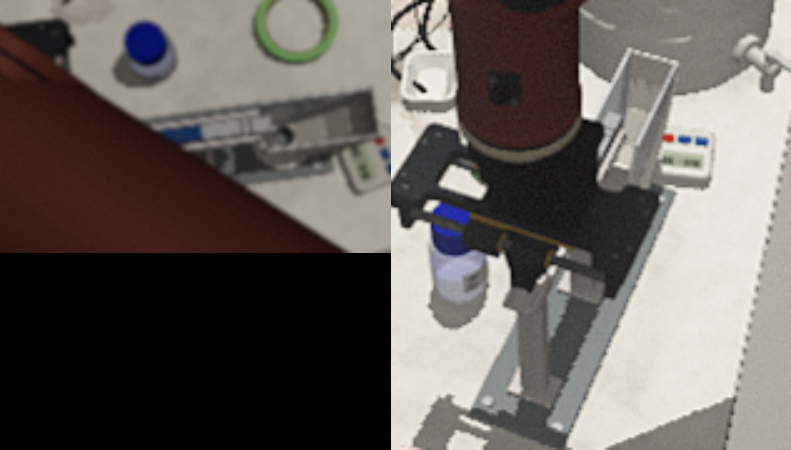

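Arm occludes the rear half in both views; the band's right edge is at about original col 237 (was 232), so my approach nudged the shaft ~10 mm. The tip at z≈182 is also too high; lower it and check.

```bash
python3 -m crank '0 0 0 0 0 -0.17 1;0 0 0 0 0 0 1;0 0 0 0 0 0 1'; python3 - <<'E'
from h import *
d=np.array([.145,-.9894]);P0=np.array([509.5,281])
o=manip.get_obs();p=o['tool_pos'];print("tool s",(p[:2]-P0)@d,"lat",(p[:2]-P0)@[.9894,.145])
t=manip.camera("top");im=t["color"].astype(int);m=(im[:,:,2]-im[:,:,0]>40);m[:205]=0;m[:,:190]=0;m[:,260:]=0;m[232:]=0
y,x=np.nonzero(m);print(x.min(),x.max())
e=onz(t,(x.max()+.5,y[x>=x.max()-1].mean()),184);print("band front s",(e[:2]-P0)@d)
E
```

```text
clock: 4.7
tool_pos: [496.1, 383.8, 195.5]
tool_rot: [[-0.143, 0.99, -0.0], [0.99, 0.143, 0.0], [0.0, -0.0, -1.0]]
contact_force: [0.9, 0.5, 0.8]
width: 0.8
grasp_force: 0.0
tool s -103.63788187664792 lat 1.598632601384422
218 236
band front s 32.908314532703166
```

```bash
cat > st.py <<'E'
from h import *
d=np.array([.145,-.9894]);P0=np.array([509.5,281])
o=manip.get_obs();p=o['tool_pos'];print("tool s",(p[:2]-P0)@d,"lat",(p[:2]-P0)@[.9894,.145],"z",p[2],"F",o['contact_force'].round(1))
t=manip.camera("top");im=t["color"].astype(int);m=(im[:,:,2]-im[:,:,0]>40);m[:200]=0;m[:,:190]=0;m[:,295:]=0;m[232:]=0
y,x=np.nonzero(m)
if len(x):
    e=onz(t,(x.max()+.5,y[x>=x.max()-1].mean()),184);print("band front s",(e[:2]-P0)@d,x.min(),x.max())
E
python3 -m crank '0 0 0 0.01 -0.1 0 1;0 0 0 0.01 -0.1 0 1;0 0 0 0.01 -0.1 0 1;0 0 0 0.01 -0.1 0 1;0 0 0 0.01 -0.1 0 1;0 0 0 0.01 -0.1 0 1;0 0 0 0.01 -0.1 0 1;0 0 0 0.01 -0.1 0 1;0 0 0 0.01 -0.1 0 1;0 0 0 0.01 -0.1 0 1;0 0 0 0.01 -0.1 0 1;0 0 0 0.01 -0.1 0 1'; python3 st.py
```

```text
clock: 5.75
tool_pos: [500.1, 346.9, 195.4]
tool_rot: [[-0.142, 0.99, 0.0], [0.99, 0.142, 0.0], [0.0, 0.0, -1.0]]
contact_force: [0.2, -0.6, -0.1]
width: 0.2
grasp_force: 0.1
tool s -66.59641350719446 lat 0.2648657333558976 z 195.37337801778122 F [ 0.2 -0.6 -0.1]
band front s 56.78884302945513 241 247
```

```bash
python3 -m crank '0 0 0 0.015 -0.1 0 1;0 0 0 0.015 -0.1 0 1;0 0 0 0.015 -0.1 0 1;0 0 0 0.015 -0.1 0 1;0 0 0 0.015 -0.1 0 1;0 0 0 0.015 -0.1 0 1;0 0 0 0.015 -0.1 0 1;0 0 0 0.015 -0.1 0 1;0 0 0 0.015 -0.1 0 1;0 0 0 0.015 -0.1 0 1;0 0 0 0.015 -0.1 0 1;0 0 0 0.015 -0.1 0 1'; python3 st.py
python3 -m crank '0 0 0 0.015 -0.1 0 1;0 0 0 0.015 -0.1 0 1;0 0 0 0.012 -0.08 0 1;0 0 0 0.012 -0.08 0 1;0 0 0 0.012 -0.08 0 1;0 0 0 0.012 -0.08 0 1;0 0 0 0 0 0 1;0 0 0 0 0 0 1'; python3 st.py
```

```text
clock: 6.8
tool_pos: [505.5, 310.9, 195.3]
tool_rot: [[-0.142, 0.99, -0.0], [0.99, 0.142, -0.0], [-0.0, -0.0, -1.0]]
contact_force: [-0.6, 0.1, -0.5]
width: 0.4
grasp_force: 0.1
tool s -30.144731666694145 lat 0.4100885779498342 z 195.34045075381871 F [-0.6  0.1 -0.5]
clock: 7.52
tool_pos: [507.9, 295.4, 195.3]
tool_rot: [[-0.141, 0.99, -0.0], [0.99, 0.141, -0.0], [-0.0, -0.0, -1.0]]
contact_force: [0.6, -0.4, 0.1]
width: 0.7
grasp_force: 0.0
tool s -14.473358033666573 lat 0.49978744256405266 z 195.3395432160533 F [ 0.6 -0.4  0.1]
```

```bash
python3 -m crank '0 0 0 0.01 -0.07 0 1;0 0 0 0.01 -0.07 0 1;0 0 0 0.01 -0.07 0 1;0 0 0 0.01 -0.07 0 1;0 0 0 0.01 -0.07 0 1;0 0 0 0 0 0 1;0 0 0 0 0 0 1;0 0 0 0 0 0 1;0 0 0 0 0 0 1'; python3 st.py;python3 - <<'E'
from h import *
s=manip.camera("side");t=manip.camera("top")
a=cv2.resize(t["color"][160:270,210:330,::-1],None,fx=3,fy=3); b=cv2.resize(s["color"][130:290,240:350,::-1],None,fx=3.5,fy=3.5)
H=max(a.shape[0],b.shape[0]);P=lambda i:cv2.copyMakeBorder(i,0,H-i.shape[0],0,0,0)
cv2.imwrite("pics/m2.png",np.hstack([P(a),P(b)]))
E
```

```text
clock: 8.32
tool_pos: [509.3, 285.2, 195.4]
tool_rot: [[-0.142, 0.99, -0.0], [0.99, 0.142, 0.0], [0.0, -0.0, -1.0]]
contact_force: [-0.5, -0.3, -0.8]
width: 0.4
grasp_force: 0.0
tool s -4.189677082482582 lat 0.3963736205369996 z 195.35315008938755 F [-0.5 -0.3 -0.8]
```

View pics/m2.png

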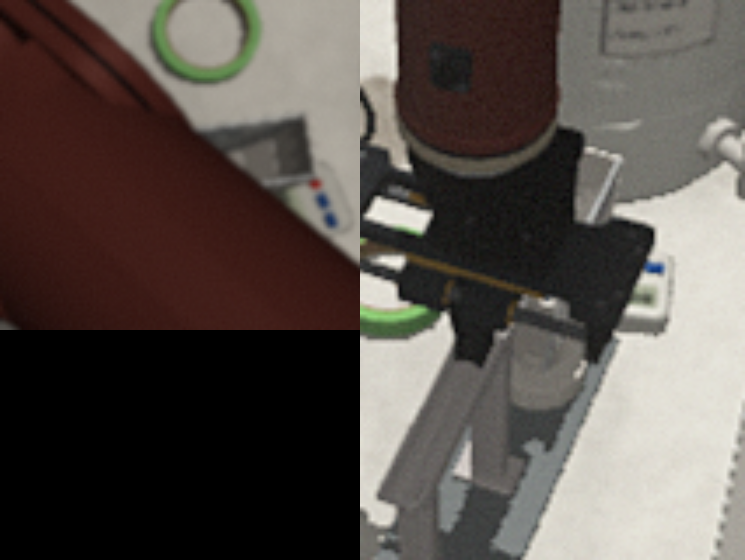

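The arm hides the shaft in both views (cradle behind the fingers is empty). Back off to see.

```bash
python3 -m crank '0 0 0 -0.05 0.3 0 1;0 0 0 -0.1 0.7 0 1;0 0 0 -0.14 0.98 0.6 1;0 0 0 -0.14 0.98 0.6 0;0 0 0 -0.14 0.98 0.6 0;0 0 0 -0.14 0.98 0.6 0;0 0 0 0 0 0 0;0 0 0 0 0 0 0'; python3 - <<'E'
from h import *
s=manip.camera("side");t=manip.camera("top")
a=cv2.resize(t["color"][160:270,210:330,::-1],None,fx=3,fy=3); b=cv2.resize(s["color"][130:290,240:350,::-1],None,fx=3.5,fy=3.5)
H=max(a.shape[0],b.shape[0]);P=lambda i:cv2.copyMakeBorder(i,0,H-i.shape[0],0,0,0)
cv2.imwrite("pics/m3.png",np.hstack([P(a),P(b)]))
E
```

```text
clock: 9.13
tool_pos: [486.2, 436.1, 268.3]
tool_rot: [[-0.146, 0.989, 0.0], [0.989, 0.146, 0.002], [0.002, 0.0, -1.0]]
contact_force: [0.3, -0.7, 0.0]
width: 26.4
grasp_force: 0.0
```

View pics/m3.png

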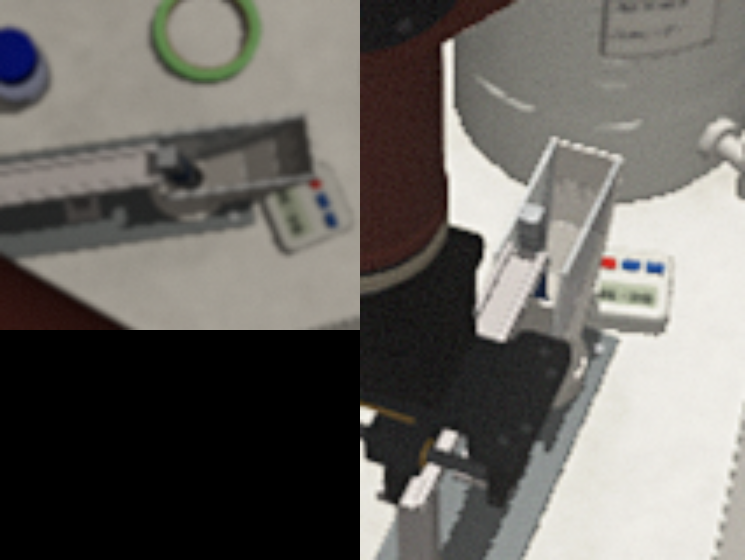

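The shaft dropped into the holder, standing and leaning back on the lip; top end at top px ~(266,213), side px ~(290,190).

```bash
python3 - <<'E'
from h import *
d=np.array([.145,-.9894]);P0=np.array([509.5,281])
t=manip.camera("top");s=manip.camera("side")
p,g=tri(t,(265.7,213),s,(240+172/3.5,130+208/3.5));print(p,g,(p[:2]-P0)@d,(p[:2]-P0)@[.9894,.145])
q=onz(t,(265.7,213),198);print(q,(q[:2]-P0)@d,(q[:2]-P0)@[.9894,.145])
print("axis",P0+122*d,manip.get_obs()['joint_pos'],manip.get_obs()['tool_pos'])
# lip/bore check: bore mouth seen in first top view at crop (470,277), z 40
b=onz(t,(155+470/4-.4,150+277/4-.4),40);print("bore",b,(b[:2]-P0)@d)
E
```

```text
[521.83357657 186.56587083 205.64889043] 2.7539106963320754 95.2214960032707 -1.4901080679839747
[521.49869142 185.81530106 198.        ] 95.91555138787083 -1.9302760536594772
axis [527.19   160.2932] [-0.12350194  0.48635599 -0.95491526  1.38290621  0.39380355  1.47201002
 -0.92030104] [488.6036019  431.41390369 266.49316791]
bore [526.51133563 163.72185392  40.        ] 118.50164140195307
```

```bash
python3 -m crank '0 0 0 0.124 -0.915 0 -0.2;0 0 0 0.124 -0.915 0 -0.2;0 0 0 0.124 -0.915 0 -0.2;0 0 0 0.124 -0.915 0 -0.2;0 0 0 0.124 -0.915 0 -0.2;0 0 0 0.124 -0.915 0 -0.2;0 0 0 0.124 -0.915 0 -0.2;0 0 0 0.124 -0.915 0 -0.2;0 0 0 0.062 -0.457 0 -0.2;0 0 0 0.03 -0.3 0 -0.2;0 0 0 0 0 0 -0.2;0 0 0 0 0 0 -0.2' 8; python3 st.py
```

```text
clock: 10.33
tool_pos: [520.5, 190.2, 267.2]
tool_rot: [[-0.14, 0.99, -0.0], [0.99, 0.14, -0.0], [-0.0, -0.0, -1.0]]
contact_force: [-0.7, 0.6, 1.2]
width: 52.1
grasp_force: 0.0
tool s 91.4424056134313 lat -2.325007927202375 z 267.2448171920116 F [-0.7  0.6  1.2]
```

```bash
python3 -m crank '0 0 0 0.02 -0.17 -0.6 -0.2;0 0 0 0 0 -0.6 -0.2;0 0 0 0 0 -0.6 -0.2;0 0 0 0 0 -0.4 -0.2;0 0 0 0 0 -0.13 -0.2;0 0 0 0 0 0 -0.2;0 0 0 0 0 0 1;0 0 0 0 0 0 1;0 0 0 0 0 0 1;0 0 0 0 0 0 1;0 0 0 0 0 0 1;0 0 0 0 0 0 1'; python3 st.py
```

```text
clock: 11.38
tool_pos: [521.3, 185.3, 197.7]
tool_rot: [[-0.142, 0.99, 0.0], [0.99, 0.142, 0.0], [-0.0, 0.0, -1.0]]
contact_force: [-0.2, -0.8, -0.1]
width: 20.2
grasp_force: 0.0
tool s 96.41355831323389 lat -2.2322701980415554 z 197.70200867832395 F [-0.2 -0.8 -0.1]
```

```bash
python3 -m crank '0 0 0 0 0 0 1;0 0 0 0 0 0 1;0 0 0 0 0 0 1;0 0 0 0 0 0 1'; python3 -m crank '0 0 0 0.015 -0.1 0.01 1;0 0 0 0.015 -0.1 0.01 1;0 0 0 0.015 -0.1 0.01 1;0 0 0 0.015 -0.1 0.01 1;0 0 0 0.015 -0.1 0.01 1;0 0 0 0.015 -0.1 0 1;0 0 0 0.015 -0.1 0 1;0 0 0 0.01 -0.1 0 1;0 0 0 0 0 0 1;0 0 0 0 0 0 1'; python3 st.py
```

```text
clock: 11.77
tool_pos: [521.2, 185.3, 197.5]
tool_rot: [[-0.142, 0.99, 0.0], [0.99, 0.142, 0.0], [0.0, 0.0, -1.0]]
contact_force: [0.7, -0.1, -0.8]
width: 14.0
grasp_force: 8.0
clock: 12.6
tool_pos: [524.6, 161.0, 198.9]
tool_rot: [[-0.141, 0.99, -0.0], [0.99, 0.141, -0.0], [-0.0, -0.0, -1.0]]
contact_force: [0.3, 0.5, -1.1]
width: 13.6
grasp_force: 8.0
tool s 120.8954510991716 lat -2.457332491220206 z 198.90653776685565 F [ 0.3  0.5 -1.1]
```

```bash
python3 -m crank '0 0 1 0.03 0 0 1;0 0 1 0.03 0 0 1;0 0 1 0 0 0 1;0 0 1 0 0 0 1;0 0 0 0 0 -0.05 1;0 0 0 0 0 -0.05 1;0 0 0 0 0 0 1;0 0 0 0 0 0 1'; python3 st.py
```

```text
clock: 13.32
tool_pos: [526.6, 161.6, 196.3]
tool_rot: [[-0.444, 0.896, 0.001], [0.896, 0.444, 0.0], [-0.0, 0.001, -1.0]]
contact_force: [0.4, 1.2, 4.6]
width: 13.9
grasp_force: 8.0
tool s 120.63024998041661 lat -0.4289585754326942 z 196.32853722801082 F [0.4 1.2 4.6]
```

```bash
python3 -m crank '0 0 0.5 0 0 -0.01 1;0 0 0.5 0 0 -0.01 1;0 0 0.5 0 0 -0.01 1;0 0 0.5 0 0 -0.01 1'; python3 -m crank '0 0 0.5 0 0 -0.01 1;0 0 0.5 0 0 -0.01 1;0 0 0.5 0 0 -0.01 1;0 0 0.5 0 0 -0.01 1';python3 -m crank '0 0 0.5 0 0 -0.01 1;0 0 0.5 0 0 -0.01 1;0 0 0.5 0 0 -0.01 1;0 0 0.5 0 0 -0.01 1'
```

```text
clock: 13.7
tool_pos: [526.7, 161.6, 195.2]
tool_rot: [[-0.583, 0.812, 0.001], [0.812, 0.583, 0.0], [-0.0, 0.001, -1.0]]
contact_force: [0.6, -0.3, 5.4]
width: 13.8
grasp_force: 8.0
clock: 14.03
tool_pos: [526.9, 161.6, 194.1]
tool_rot: [[-0.705, 0.709, 0.001], [0.709, 0.705, 0.0], [-0.001, 0.001, -1.0]]
contact_force: [0.6, 0.2, 5.8]
width: 14.2
grasp_force: 8.0
clock: 14.37
tool_pos: [526.9, 161.7, 192.9]
tool_rot: [[-0.809, 0.588, 0.001], [0.588, 0.809, 0.0], [-0.001, 0.001, -1.0]]
contact_force: [0.7, -0.0, 5.3]
width: 14.4
grasp_force: 8.0
```

```bash
python3 -m crank '0 0 0.5 0 0 -0.01 1;0 0 0.5 0 0 -0.01 1;0 0 0.5 0 0 -0.01 1'; python3 -m crank '0 0 0.5 0 0 -0.01 1;0 0 0.5 0 0 -0.01 1;0 0 0.5 0 0 -0.01 1';python3 -m crank '0 0 0.5 0 0 -0.01 1;0 0 0.5 0 0 -0.01 1;0 0 0.5 0 0 -0.01 1;0 0 0 0 0 0 1'
```

```text
clock: 14.62
tool_pos: [526.9, 161.7, 192.0]
tool_rot: [[-0.874, 0.486, 0.001], [0.486, 0.874, 0.001], [-0.001, 0.001, -1.0]]
contact_force: [0.7, -0.4, 4.8]
width: 14.0
grasp_force: 8.0
clock: 14.87
tool_pos: [526.9, 161.7, 191.1]
tool_rot: [[-0.926, 0.378, 0.001], [0.378, 0.926, 0.001], [-0.001, 0.001, -1.0]]
contact_force: [0.2, -0.1, 4.9]
width: 13.9
grasp_force: 8.0
clock: 15.2
tool_pos: [526.8, 161.7, 190.1]
tool_rot: [[-0.964, 0.264, 0.001], [0.264, 0.964, 0.001], [-0.001, 0.001, -1.0]]
contact_force: [0.2, 1.2, 5.3]
width: 13.9
grasp_force: 8.0
```

No drop by 66°; the foot may be off-centre. Probe the bore laterally along the pad normal.

```bash
python3 -m crank '0 0 0.5 0 0 0.01 1;0 0 0.5 0 0 0.01 1;0 0 0 0 0 0 1' 15;for i in 1 2 3 4; do python3 -m crank '0 0 0 0.005 0.05 0 1;0 0 0 0 0 0 1'|grep -E 'pos|force'; done; echo; python3 -m crank '0 0 0 -0.01 -0.1 0 1;0 0 0 -0.01 -0.1 0 1;0 0 0 0 0 0 1'|grep -E 'pos|force';for i in 1 2 3 4; do python3 -m crank '0 0 0 -0.005 -0.05 0 1;0 0 0 0 0 0 1'|grep -E 'pos|force'; done
```

```text
clock: 15.45
tool_pos: [526.4, 161.4, 190.2]
tool_rot: [[-0.982, 0.187, 0.0], [0.187, 0.982, 0.0], [-0.0, 0.0, -1.0]]
contact_force: [1.6, -0.2, 2.7]
width: 13.6
grasp_force: 15.0
tool_pos: [526.5, 162.8, 190.2]
contact_force: [0.2, -0.7, 2.9]
grasp_force: 15.0
tool_pos: [526.7, 164.3, 190.2]
contact_force: [-0.4, -1.8, 3.0]
grasp_force: 15.0
tool_pos: [526.8, 166.0, 190.3]
contact_force: [-0.1, -2.0, 2.6]
grasp_force: 15.0
tool_pos: [526.9, 167.3, 190.3]
contact_force: [0.2, -2.6, 3.1]
grasp_force: 15.1

tool_pos: [526.3, 160.8, 190.1]
contact_force: [-0.1, 0.1, 0.6]
grasp_force: 15.0
tool_pos: [526.2, 159.6, 190.2]
contact_force: [-0.9, 0.4, 0.5]
grasp_force: 15.0
tool_pos: [526.1, 158.3, 190.2]
contact_force: [-0.5, 1.2, 0.2]
grasp_force: 15.0
tool_pos: [526.0, 157.0, 190.3]
contact_force: [0.9, 1.6, -0.2]
grasp_force: 15.1
tool_pos: [525.8, 155.4, 190.3]
contact_force: [-0.0, 2.4, 0.8]
grasp_force: 15.1
```

```bash
python3 -m crank '0 0 0 0.02 0.1 0.02 1;0 0 0 0.01 0.1 0 1;0 0 0 0 0 0 1;0 0 0 0.08 -0.015 0 1;0 0 0 0.08 -0.015 0 1;0 0 0 0.05 0 0 1;0 0 0 0 0 0 1' 40;  python3 -m crank '0 0 0 -0.045 0.01 0 1;0 0 0 -0.045 0.01 0 1;0 0 0 0 0 0 1'; python3 -m crank '0 0 0 0 0 -0.04 1;0 0 0 0 0 -0.02 1;0 0 0 0 0 0 1' 12
```

```text
clock: 17.62
tool_pos: [533.1, 160.2, 190.6]
tool_rot: [[-0.982, 0.188, -0.001], [0.188, 0.982, 0.0], [0.001, -0.0, -1.0]]
contact_force: [-1.3, 0.8, -1.1]
width: 14.0
grasp_force: 40.0
clock: 17.87
tool_pos: [530.1, 161.0, 190.9]
tool_rot: [[-0.982, 0.187, 0.0], [0.187, 0.982, -0.0], [-0.0, -0.0, -1.0]]
contact_force: [-0.4, 1.5, -0.8]
width: 13.4
grasp_force: 40.0
clock: 18.12
tool_pos: [531.0, 161.2, 189.9]
tool_rot: [[-0.982, 0.188, 0.002], [0.188, 0.982, 0.0], [-0.002, 0.001, -1.0]]
contact_force: [0.3, -0.5, 6.1]
width: 13.8
grasp_force: 12.0
```

```bash
for i in 1 2 3; do python3 -m crank '0 0 -0.5 -0.01 0 -0.005 1;0 0 -0.5 -0.01 0 -0.005 1;0 0 -0.5 -0.01 0 0 1;0 0 -0.5 -0.01 0 0 1' | grep -E 'pos|force|rot'; done
```

```text
tool_pos: [530.0, 161.4, 189.8]
tool_rot: [[-0.939, 0.344, 0.002], [0.344, 0.939, 0.001], [-0.002, 0.001, -1.0]]
contact_force: [-1.0, -0.1, 5.4]
grasp_force: 12.0
tool_pos: [528.8, 161.4, 189.5]
tool_rot: [[-0.872, 0.489, 0.002], [0.489, 0.872, 0.001], [-0.002, 0.002, -1.0]]
contact_force: [1.2, 0.8, 4.2]
grasp_force: 12.0
tool_pos: [527.0, 161.0, 188.3]
tool_rot: [[-0.783, 0.622, 0.001], [0.622, 0.783, 0.0], [-0.001, 0.001, -1.0]]
contact_force: [0.6, 0.7, -0.5]
grasp_force: 12.0
```

```bash
for i in 1 2 3; do python3 -m crank '0 0 -0.5 0 0 -0.005 1;0 0 -0.5 0 0 -0.005 1;0 0 -0.5 0 0 0 1;0 0 -0.5 0 0 0 1' | grep -E 'pos|force|rot'; done
```

```text
tool_pos: [526.9, 161.0, 187.9]
tool_rot: [[-0.674, 0.738, 0.001], [0.738, 0.674, 0.0], [-0.0, 0.0, -1.0]]
contact_force: [0.8, 0.3, -1.3]
grasp_force: 12.0
tool_pos: [527.1, 161.1, 187.7]
tool_rot: [[-0.548, 0.836, 0.001], [0.836, 0.548, 0.0], [-0.0, 0.001, -1.0]]
contact_force: [0.9, 0.4, -2.1]
grasp_force: 12.0
tool_pos: [527.1, 161.1, 187.4]
tool_rot: [[-0.408, 0.913, 0.001], [0.913, 0.408, 0.0], [-0.0, 0.001, -1.0]]
contact_force: [0.7, 0.2, -1.4]
grasp_force: 12.1
```

Fz vanished near az 51° (yaw ≈43°): foot likely caught the seat there. Return there and descend.

```bash
python3 -m crank '0 0 0 0 0 -0.05 1;0 0 0 0 0 0 1'|grep -E 'pos|contact|width'; python3 -m crank '0 0 0.9 0 0 0 1;0 0 0.9 0 0 0 1;0 0 0.9 0 0 0 1;0 0 0.9 0 0 0 1;0 0 0.9 0 0 0 1;0 0 0.9 0 0 0 1;0 0 0 0 0 0 1'|grep -E 'pos|contact|width|rot'; for i in 1 2 3; do python3 -m crank '0 0 0 0 0 -0.05 1;0 0 0 0 0 0 1'|grep -E 'clock|pos|contact|width'; done; python3 -c "
from rig import manip;o=manip.get_obs();print(o['torque'])"
```

```text
tool_pos: [526.8, 161.1, 185.7]
contact_force: [1.1, 2.0, -2.0]
width: 14.0
tool_pos: [526.7, 160.9, 185.5]
tool_rot: [[-0.757, 0.653, -0.0], [0.653, 0.757, 0.0], [0.0, -0.0, -1.0]]
contact_force: [0.6, 1.0, -1.0]
width: 13.7
clock: 21.03
tool_pos: [526.6, 160.9, 183.9]
contact_force: [0.8, 0.4, -1.4]
width: 13.7
clock: 21.2
tool_pos: [526.6, 160.9, 182.5]
contact_force: [0.3, 1.0, -1.0]
width: 14.1
clock: 21.37
tool_pos: [526.6, 161.0, 181.0]
contact_force: [-0.1, 0.7, -1.5]
width: 13.9
[ 0.25034972 -0.38995009 -0.02856896]
```

```bash
for i in 1 2 3 4; do python3 -m crank '0 0 0 0 0 -0.05 1;0 0 0 0 0 0 1'|grep -E 'pos|contact|width'; done
```

```text
tool_pos: [526.6, 161.0, 179.5]
contact_force: [0.9, 1.4, -0.9]
width: 13.8
tool_pos: [526.6, 160.9, 178.0]
contact_force: [1.2, 1.2, -1.8]
width: 13.8
tool_pos: [526.6, 160.9, 176.5]
contact_force: [0.9, -0.0, -0.8]
width: 13.9
tool_pos: [526.7, 161.1, 175.2]
contact_force: [0.2, 0.3, -2.0]
width: 13.9
```

Descended 14 mm freely with the shaft's weight in the grip; release and look.

```bash
python3 -m crank '0 0 0 0 0 0 0.3;0 0 0 0 0 0 0.3;0 0 0 0 0 0 0.3;0 0 0 0 0 0 0.3;0 0 0 0 0 0 0.3;0 0 0 0 0 0 0.3'; python3 -m crank '0 0 0 0 0 0.5 0.3;0 0 0 0 0 0.9 0.3;0 0 0 0 0 0.9 0.3;0 0 0 -0.14 0.98 0.5 0.3;0 0 0 -0.14 0.98 0 0.3;0 0 0 -0.14 0.98 0 0.3;0 0 0 -0.14 0.98 0 0.3;0 0 0 -0.14 0.98 0 0.3;0 0 0 -0.14 0.98 0 0.3;0 0 0 -0.14 0.98 0 0.3;0 0 0 -0.14 0.9 0 0.3;0 0 0 0 0 0 0.3'; python3 - <<'E'
from h import *
s=manip.camera("side");t=manip.camera("top")
a=cv2.resize(t["color"][160:270,210:330,::-1],None,fx=3,fy=3); b=cv2.resize(s["color"][130:290,240:350,::-1],None,fx=3.5,fy=3.5)
H=max(a.shape[0],b.shape[0]);P=lambda i:cv2.copyMakeBorder(i,0,H-i.shape[0],0,0,0)
cv2.imwrite("pics/m4.png",np.hstack([P(a),P(b)]))
for z in(186,200): print(proj(t,[527,161,z]),proj(s,[527,161,z]), (proj(t,[527,161,z])-[210,160])*3,(proj(s,[527,161,z])-[240,130])*3.5+[360,0])
E
```

```text
clock: 22.53
tool_pos: [526.7, 161.0, 175.3]
tool_rot: [[-0.754, 0.657, -0.0], [0.657, 0.754, -0.0], [-0.0, -0.0, -1.0]]
contact_force: [0.6, -0.5, -0.5]
width: 30.3
grasp_force: 0.0
clock: 23.53
tool_pos: [489.6, 399.6, 259.2]
tool_rot: [[-0.759, 0.652, -0.002], [0.652, 0.759, 0.003], [0.003, 0.001, -1.0]]
contact_force: [-1.2, -0.2, 0.5]
width: 30.5
grasp_force: 0.0
[276.97714219 211.22164369] [292.88274885 187.56741907] [200.93142658 153.66493107] [545.08962098 201.48596674]
[277.41786527 210.36170624] [293.11119953 183.29405392] [202.2535958  151.08511873] [545.88919835 186.52918873]
```

View pics/m4.png

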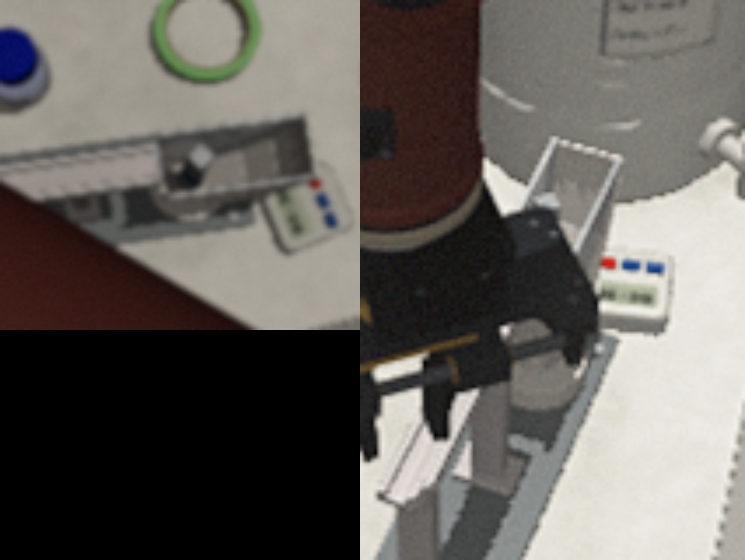

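The shaft's top is at crop (203,156) in the top view and (545,199) in the side view, turned ~45°. That matches a fully home shaft (z≈186), upright on its own.

```bash
python3 -c "
from rig import manip;print(manip.finish_job())"
```

```text
the job is handed in; nothing more can be done
None
```

The job is handed in at about 24 s of the 51 s allowed. In the last pictures the shaft stands upright in the holder, turned about 45°, with its top near 186 mm, which is its fully home height. I never touched the bystanders, but their end positions weren't measured, and no verdict came back.

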